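# Dip-gauge a sample vessel through its inclined tube

## Robot

A 7-joint arm with a two-finger parallel gripper is mounted at the origin on the work surface. World frame = base frame: x ahead of the robot, y to its left, z up, the work surface at z = 0. Lengths are in m, angles in rad, forces in N, time in s.
With the tool pointing down it reaches from about 0.425 to 0.875 m from the base axis. Payload 4.7 kg.
Tool frame: the origin (TCP) lies on the centre line of the jaws, within the pads' length; the fingertips stand 14 mm ahead of it and the grasp point (between the pads) lies 5 mm behind it; z points along the fingers, x is the direction in which the jaws open and shut, and the axes are right-handed (so a half turn about z gives the same grasp; the last joint's range is limited). The gripper opens to 87 mm and grips with 3 to 60 N. Pads are 19 mm wide; open, the fingers measure 117 mm over their backs; the gripper's body (75 mm by 190 mm) begins 51 mm behind the grasp point.
Start: joints at [1.341, 0.321, -0.07, 1.45, 0.023, 1.371, -0.057], TCP at [0.157, -0.631, 0.198] pointing down, gripper open.
Joint ranges: [-2.86, 2.86], [-0.3, 2.09], [-1.38, 1.24], [0.06, 2.45], [-1.56, 4.7], [0.09, 2.05], [-2.69, 2.69]. Speed limits (rad/s): [2.57, 2.57, 3.14, 3.14, 3.14, 3.14, 3.14].

## Interface

Orientations are given as a rotation vector (axis times angle).
In Python, from bench import ctrl gives the robot as it stands.
- The arm moves only by the tool drive_tool, never from a script. Its argument "rows" is a list that holds one entry, the list of rows, each a list of 5 numbers: the shift along the tool's x, y, z scaled (see below), then the turn about the tool's z scaled (see below), then the closure in counts, from 0 (fully open) to 255 (shut). In form: [[[dx, dy, dz, spin, jaw], ...]]. A call has 1 to 20 rows; each row is the pose to reach, as a shift and turn from the pose commanded when the call began, along the tool's axes at that moment, turning the shorter way round; what a row does not reach only later rows make up. The controller multiplies each number of a shift by 300 mm and each number of a turn by pi rad. A row lasts 1/8 s, in which the tool goes at most 62.5 mm and 10.7 degrees, less where a joint would pass 70% of its speed; a pose out of reach is approached as far as the arm can. A call with a number of a shift or a turn outside -1 to 1 is refused whole. A call with a gripper value outside its range is refused whole. The fingers move at their own pace and stop on an object; "grip_force" is the grip in N (left out, the last holds). Time passes only in rows, so rows that repeat a pose let the fingers close. It gives the time, the measured TCP pose, the force and the opening at its end, in the units of the state.
- ctrl.get_state(): the state, without advancing time (a new reading comes with each control period).
- ctrl.get_image(name): name is "side" or "top" or "wrist"; returns a dict with "img" (384x512x3 uint8, blue, green, red), "camera_matrix" (3x3 intrinsics, pixels), "R" (3x3) and "t" (3): a world point X has camera coordinates R X + t. Camera axes: x right, y down, z forward; pixel columns grow to the right and rows downward; lengths in m; the calibration is good to about 2 mm. A picture is of the moment at which its call begins. There is no depth.
- ctrl.close_job(): hands the job in, once; it reports no verdict.
The state is a dict: "time": time; "joint_positions": joint angles; "qd": joint speeds; "joint_torque": joint torques, N m; "position": TCP position; "tool_rot": TCP orientation; "ft_force": force on the tool from outside, world axes, zero at the start; "torque": the same for the moment, N m; "grip_width": opening from 0.0 (shut) to 1.0 (fully open).
Only numpy, scipy, OpenCV 4.12 (cv2) and the standard library are available. Lean on these libraries where they do the work, as an engineer would, in place of code of your own. Each camera call takes 0.05 s, during which the arm holds its last target.

## Task

Take the gauge rod from its cradle by the orange handle and slide it tip first down the slanting gauge tube of the steel vessel until the brass collar stops on the tube's mouth, pausing there for a moment. Draw it fully out again and present it for reading: finish while still holding the rod level and still, with its tip over the blue drip tray, roughly 15 cm above the bench and touching nothing else. Leave the beaker, jar and wash bottle where they stand.

Things in the scene. Friction and masses are not known exactly. Their poses are not given: they have to be found in the camera images.
- gauge_grip (a point): Centre of the gauge rod's orange handle, a bar of 18 x 18 mm section, 110 mm long along the point's x axis: the place to grip, free on both sides and beneath (only the outer 16 mm rest in a cradle notch). At the start the rod lies level, its axis 60 mm above the bench, z up, its tip (the -x direction of this point) roughly towards the robot.
- gauge_collar (a point): Centre of the collar's flat face on the tip side, the face that stops on the tube's mouth; 63 mm from gauge_grip along -x. Same axes as gauge_grip.
- gauge_tip (a point): Centre of the gauge rod's tip end, 90 mm from gauge_collar along -x, 153 mm from gauge_grip. Same axes as gauge_grip.
- tube: The slanting gauge tube, fixed to the steel vessel's side. Origin at the centre of its mouth, 150 mm above the bench; its z axis is the tube's axis pointing OUT of the mouth: upwards at 40 degrees above the horizontal, away from the vessel and roughly away from the robot (x ahead). Bore 16 mm, 105 mm deep, so that only the collar stops the rod; the last 14 mm flare to 29 mm inside and 36 mm outside at the mouth.
- vessel: Closed steel vessel, fixed, 112 mm across its lid and 187 mm high with its black knob; origin at the centre of its underside. The tube's mouth lies 130 mm from its axis along its own x and 150 mm up. It stands between the cradle and the tray.
- cradle: Fixed grey cradle; origin on the bench below the place of the rod's collar; x runs along the rod, away from the tip. Base 200 x 56 x 8 mm reaching from x = -75 to +125 mm; two notched posts 12 mm thick at x = -60 mm (under the thin rod, 69 mm high) and x = +108 mm (under the handle's end, 65 mm high). It stands on either side of the vessel, the tray on the other.
- drip_tray: Fixed shallow blue tray, 200 mm (its x) by 180 mm (its y), 18 mm high; origin at the centre of its underside on the bench.
- beaker: Loose glass beaker, 68 mm across, 85 mm high, to be left alone; origin at the centre of its underside.
- jar: Loose amber jar with black cap, 56 mm across, 75 mm high, to be left alone; origin at the centre of its underside.
- wash_bottle: Loose white wash bottle with blue cap, 64 mm across, about 170 mm high with its spout, to be left alone; origin at the centre of its underside.
- gauge: The whole gauge rod, about 140 g, straight along its x axis: orange handle at the +x end, then a brass collar 40 mm across and 8 mm thick, then a 10 mm steel rod reaching 90 mm beyond the collar to the tip (black rings, red band near the tip). Origin and axes are those of gauge_collar.

How it is judged:
By the outcome, as a careful person would: the job done as asked, in the order asked, and still so for the second after the job is handed in, while the arm keeps its last pose, push and grip.
It also fails if it takes over 54 s, if anything falls off the work surface, if the arm or the gripper's body presses on something with over 40 N, if the wrist force passes 120 N, or if a joint passes its speed limit or range.

## Working session

There is one attempt and no reset: what is moved stays moved. The work goes in short steps, Python scripts to look and compute and a tool call to move; the robot and the scene stay as the last step left them, time stands still between calls to the robot, and variables do not carry over. Pictures are saved under pics/ and viewed, and the job is handed in when it is done.

Besides the shell and the picture viewer there is one more tool, called after "Call:" by a JSON object that holds its "method" and its "body", one argument or row to a line. drive_tool: Moves the arm, as the interface text tells. Its arguments: {"type":"object","properties":{"rows":{"type":"array"},"grip_force":{"type":"number"}},"required":["rows"]}

```bash
ls; mkdir -p pics; python3 - <<'E'
from bench import ctrl
import cv2,json,numpy as np
print(ctrl.get_state())
for n in ["side","top","wrist"]:
    d=ctrl.get_image(n); cv2.imwrite(f"pics/{n}0.png",d["img"])
    print(n,d["camera_matrix"],d["R"],d["t"])
    np.savez(f"pics/{n}0.npz",**d)
E
```

```text
pics
{'time': 0.0, 'joint_positions': array([ 1.34109089,  0.32184504, -0.07009728,  1.45169651,  0.02259444,
        1.3708078 , -0.05692416]), 'qd': array([-9.46801738e-04, -4.87105277e-04, -8.94387708e-05,  4.81448432e-04,
        1.46283298e-05,  1.02874441e-03,  2.00500959e-04]), 'joint_torque': array([ 1.25288334e-03, -4.91288495e+01, -4.03160099e-01, -3.12533319e+01,
       -6.40672515e-02,  4.36609774e-02,  1.81496566e-04]), 'position': array([ 0.1567172 , -0.63018754,  0.19683656]), 'tool_rot': array([-2.47420379,  1.93410198,  0.0025214 ]), 'ft_force': array([-0.47356095,  0.07428056, -0.2368437 ]), 'torque': array([-0.02680875, -0.00985204,  0.0600617 ]), 'grip_width': 0.9996228719080887}
side [[363.74014249   0.         255.95080505]
 [  0.         363.74014249 194.09018205]
 [  0.           0.           1.        ]] [[-0.94766796 -0.31902866 -0.01208901]
 [-0.1790691   0.56250719 -0.80716784]
 [ 0.26430983 -0.76276234 -0.59019822]] [0.54027895 0.1878114  0.97768231]
top [[475.95337442   0.         250.38353009]
 [  0.         475.95337442 192.44483307]
 [  0.           0.           1.        ]] [[ 0.00873002 -0.99966825 -0.02423189]
 [-0.99533591 -0.00635884 -0.09626006]
 [ 0.09607404  0.02495922 -0.99506121]] [0.02468309 0.5716087  1.421985  ]
wrist [[269.75504008   0.         256.49792321]
 [  0.         269.75504008 194.61431888]
 [  0.           0.           1.        ]] [[ 0.24185319 -0.97030839 -0.00294353]
 [-0.9354179  -0.23396068  0.26505804]
 [-0.25787671 -0.0613517  -0.96422797]] [-0.64845557 -0.0322968   0.39022706]
```

View pics/side0.png

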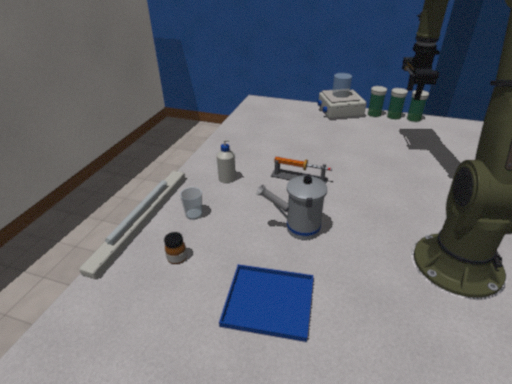

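View pics/top0.png

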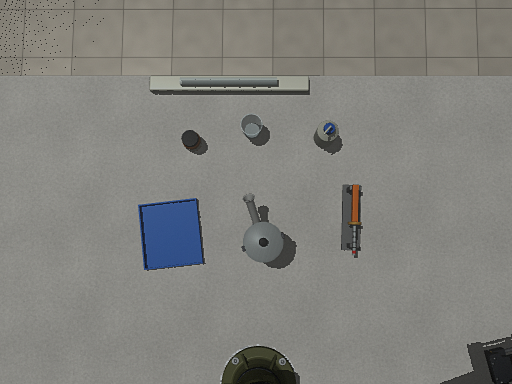

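View pics/wrist0.png

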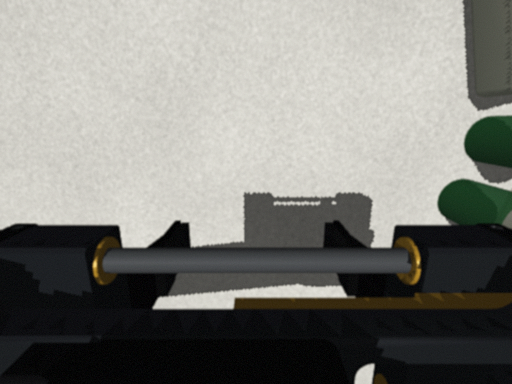

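```bash
cat > h.py <<'E'
import numpy as np,cv2
def load(n): 
    d=np.load(f"pics/{n}.npz"); return {k:d[k] for k in d.files}
def ray(d,uv):
    K,R,t=d["camera_matrix"],d["R"],d["t"]
    v=R.T@np.linalg.solve(K,[uv[0],uv[1],1.]); return -R.T@t, v/np.linalg.norm(v)
def onz(d,uv,z):
    o,v=ray(d,uv); return o+v*(z-o[2])/v[2]
def tri(a,ua,b,ub):
    o1,v1=ray(a,ua);o2,v2=ray(b,ub)
    s=np.linalg.lstsq(np.c_[v1,-v2],o2-o1,rcond=None)[0]
    p,q=o1+s[0]*v1,o2+s[1]*v2
    return (p+q)/2,np.linalg.norm(p-q)
def proj(d,X):
    c=d["R"]@np.asarray(X)+d["t"]; p=d["camera_matrix"]@c; return p[:2]/p[2]
E
python3 - <<'E'
from h import *
np.set_printoptions(precision=4,suppress=True)
t=load("top0");s=load("side0")
for n,d in(("top",t),("side",s)):
    hsv=cv2.cvtColor(d["img"],cv2.COLOR_BGR2HSV)
    m=cv2.inRange(hsv,(5,150,100),(20,255,255))
    c=[x for x in cv2.findContours(m,0,1)[0] if cv2.contourArea(x)>10]
    for x in c:print(n,"orange",cv2.minAreaRect(x),[onz(d,p,0.069) for p in cv2.boxPoints(cv2.minAreaRect(x))] if n=="top" else "")
    m=cv2.inRange(hsv,(105,150,60),(125,255,255)); c=[x for x in cv2.findContours(m,0,1)[0] if cv2.contourArea(x)>300]
    for x in c:print(n,"blue",cv2.minAreaRect(x), onz(d,cv2.minAreaRect(x)[0],.018))
for nm,uv,z in(("knob",(263,242),.187),("beaker",(251,126),.085),("jar",(191,139),.075),("bottle",(328,129),.16),("mouthguess",(249,198),.155)):
    print(nm,onz(t,uv,z))
for n,r in(("top0",(150,270,225,380)),("side0",(150,240,230,350))):
    im=load(n)["img"][r[0]:r[1],r[2]:r[3]]
    cv2.imwrite(f"pics/{n}c.png",cv2.resize(im,None,fx=5,fy=5,interpolation=cv2.INTER_CUBIC))
E
```

```text
top orange ((354.8758239746094, 204.14874267578125), (7.846175193786621, 38.7472038269043), 6.170175075531006) [array([ 0.4795, -0.2612,  0.069 ]), array([ 0.593 , -0.2747,  0.069 ]), array([ 0.5906, -0.2975,  0.069 ]), array([ 0.4772, -0.2839,  0.069 ])]
top blue ((169.88706970214844, 233.61593627929688), (65.64481353759766, 58.82753372192383), 84.05313110351562) [0.4445 0.2741 0.018 ]
side orange ((290.2099914550781, 161.52999877929688), (31.112699508666992, 5.515432834625244), 8.13010311126709) 
side blue ((267.164306640625, 301.5829772949219), (87.96566009521484, 65.06491088867188), 8.365885734558105) [0.4448 0.288  0.018 ]
side blue ((482.30810546875, 59.74864959716797), (36.46664810180664, 125.79524230957031), 17.10272979736328) [-0.3334 -1.9858  0.018 ]
side blue ((285.5, 56.5), (113.0, 275.0), 90.0) [ 0.9271 -1.7     0.018 ]
knob [ 0.4228 -0.01    0.187 ]
beaker [0.7639 0.0275 0.085 ]
jar [0.7262 0.2067 0.075 ]
bottle [ 0.738  -0.1895  0.16  ]
mouthguess [0.5436 0.0295 0.155 ]
```

View pics/top0c.png

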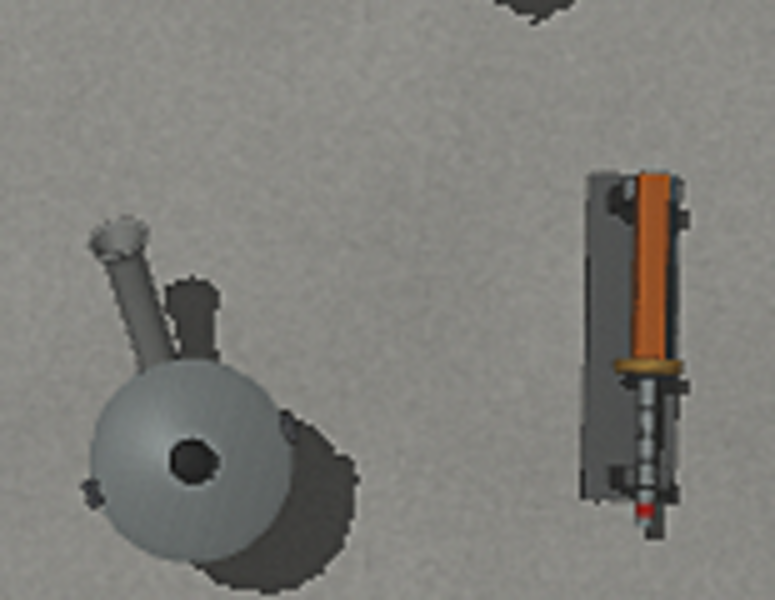

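View pics/side0c.png

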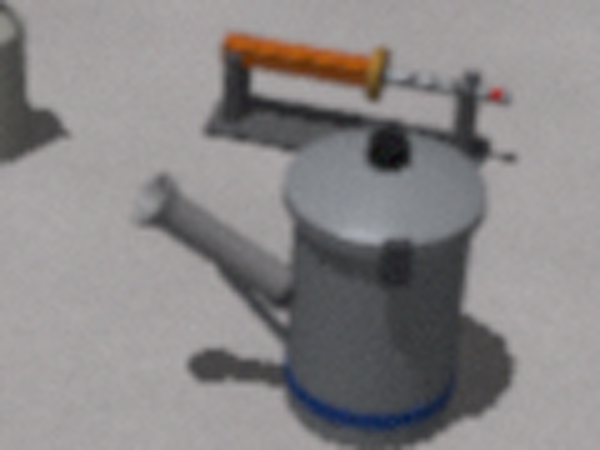

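```bash
python3 - <<'E'
from h import *
np.set_printoptions(precision=4,suppress=True)
t=load("top0");s=load("side0")
f=lambda x,y:((x+.5)/5-.5+225,(y+.5)/5-.5+150)
g=lambda x,y:((x+.5)/5-.5+230,(y+.5)/5-.5+150)
a=onz(t,f(654,173),.069);b=onz(t,f(648,360),.069);c=onz(t,f(645,528),.065)
print("rod",a,b,c,np.degrees([np.arctan2(*(p-q)[[1,0]]) for p,q in((a,b),(a,c),(b,c))]))
print("lens",np.linalg.norm((a-b)[:2]),np.linalg.norm((b-c)[:2]))
# side
print("side handle end", onz(s,g(230,48),.06),"tip",onz(s,g(508,98),.06))
mt=f(119,238);ms=g(156,200)
print("mouth",tri(t,mt,s,ms),onz(t,mt,.15),onz(s,ms,.15))
k=onz(t,f(193,461),.185);print("knob",k, "side",tri(t,f(193,461),s,g(389,146)))
print("lid",onz(t,f(192,460),.165))
m=onz(t,mt,.15);d=m-k;print(np.degrees(np.arctan2(d[1],d[0])),np.hypot(*d[:2]))
E
```

```text
rod [ 0.5938 -0.2815  0.069 ] [ 0.4837 -0.2767  0.069 ] [ 0.3859 -0.2745  0.065 ] [-2.5259 -1.9346 -1.2672]
lens 0.11028505648331126 0.09773358741237959
side handle end [ 0.5901 -0.2842  0.06  ] tip [ 0.3884 -0.277   0.06  ]
mouth (array([0.545, 0.031, 0.149]), np.float64(0.002768966248273768)) [0.5463 0.0314 0.15  ] [0.5432 0.0322 0.15  ]
knob [ 0.4233 -0.0105  0.185 ] side (array([ 0.4234, -0.0105,  0.1829]), np.float64(0.000329193347219602))
lid [ 0.4237 -0.01    0.165 ]
18.806765479895397 0.12992176682709417
```

```bash
cat >> h.py <<'E'
from scipy.spatial.transform import Rotation as Ro
def plan(st,target,yaw):
    """yaw = world yaw of rod handle-away dir; jaw x perpendicular"""
    R=Ro.from_rotvec(st["tool_rot"]).as_matrix()
    sh=R.T@(np.asarray(target)-st["position"])
    jx=np.degrees(np.arctan2(R[1,0],R[0,0]))
    # tool z down: spin +a about tool z => world yaw -a
    out=[]
    for k in(90,-90):
        d=(np.degrees(yaw)+k-jx+180)%360-180
        out.append(-d/180)
    sp=min(out,key=abs)
    print("tool z",R[:,2],"jaw yaw",round(jx,2)); print("shift/300mm",np.round(sh/.3,4),"spin options",np.round(out,4))
    return sh,sp
E
python3 - <<'E'
from h import *
from bench import ctrl
s=ctrl.get_state()
plan(s,[.538,-.280,.198],np.radians(-2.0))
E
```

```text
tool z [-4.48687965e-04  1.41946889e-03 -9.99998892e-01] jaw yaw -76.03
shift/300mm [-0.8265 -1.5152 -0.0019] spin options [-0.9113  0.0887]
```

Call:
{"method": "drive_tool", "body": {
  "rows": [
    [[-0.4132,-0.7576,0,0.0887,0],[-0.4132,-0.7576,0,0.0887,0],[-0.4132,-0.7576,0,0.0887,0],[-0.4132,-0.7576,0,0.0887,0],[-0.4132,-0.7576,0,0.0887,0],[-0.4132,-0.7576,0,0.0887,0]]
  ]
}}

```text
time: 0.9
position: [0.3477, -0.4553, 0.1978]
tool_rot: [2.184, -2.258, -0.0]
ft_force: [-0.5, -0.7, 0.1]
grip_width: 1.003
```

```bash
python3 - <<'E'
from h import *
from bench import ctrl
s=ctrl.get_state();print(s["time"],s["position"],s["joint_positions"])
plan(s,[.538,-.280,.16],np.radians(-2.0))
E
```

```text
0.9 [ 0.34768106 -0.45534867  0.19781085] [ 1.04204873  0.1655773  -0.19092541  1.64328986  0.03281679  1.33604804
 -0.75798306]
tool z [-6.38540451e-04 -2.31613913e-04 -9.99999769e-01] jaw yaw -91.9
shift/300mm [-0.6053 -0.6147  0.1255] spin options [-9.995e-01  5.000e-04]
```

Call:
{"method": "drive_tool", "body": {
  "rows": [
    [[-0.6053,-0.6147,0.1255,0.0005,0],[-0.6053,-0.6147,0.1255,0.0005,0],[-0.6053,-0.6147,0.1255,0.0005,0],[-0.6053,-0.6147,0.1255,0.0005,0],[-0.6053,-0.6147,0.1255,0.0005,0],[-0.6053,-0.6147,0.1255,0.0005,0],[-0.6053,-0.6147,0.1255,0.0005,0]]
  ]
}}

```text
time: 1.78
position: [0.5363, -0.284, 0.1603]
tool_rot: [2.174, -2.265, 0.001]
ft_force: [0.5, -0.5, 0.3]
grip_width: 1.004
```

```bash
cat > snap.py <<'E'
import sys
from h import *
from bench import ctrl
for n in sys.argv[2:]:
    d=ctrl.get_image(n); cv2.imwrite(f"pics/{n}{sys.argv[1]}.png",d["img"]); np.savez(f"pics/{n}{sys.argv[1]}.npz",**d)
s=ctrl.get_state();print(s["time"],s["position"],s["tool_rot"],s["joint_positions"],s["ft_force"],s["grip_width"])
E
python3 snap.py 1 wrist
```

```text
1.825 [ 0.53640225 -0.28378217  0.16041897] [ 2.17421056e+00 -2.26570443e+00  8.63254053e-04] [ 0.73987778  0.27079639 -0.35552115  1.60511655  0.0988487   1.28326901
 -1.24382673] [-1.10152569  0.02100387  0.95296923] 0.9944242167591797
```

View pics/wrist1.png

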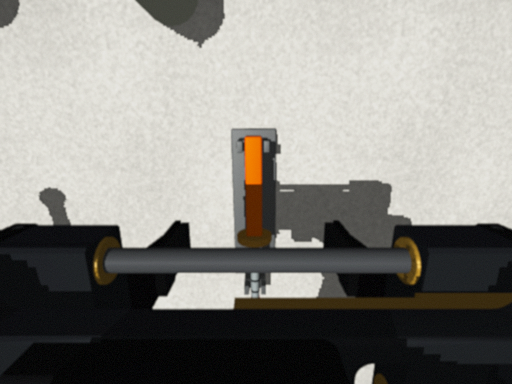

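```bash
python3 - <<'E'
from h import *
np.set_printoptions(precision=4,suppress=True)
d=load("wrist1");hsv=cv2.cvtColor(d["img"],cv2.COLOR_BGR2HSV)
m=cv2.inRange(hsv,(5,170,90),(20,255,255))
for v in range(132,246,8):
    x=np.where(m[v,225:285])[0]
    if len(x):print(v,x.min()+225,x.max()+225,onz(d,((x.min()+x.max())/2+225,v),.069)[:2])
for v in range(130,140):print(v,m[v,225:285].sum()//255, end=" ")
print(onz(d,(253.5,135.5),.069))
from bench import ctrl
s=ctrl.get_state();plan(s,[.538,-.28,.065],np.radians(-2))
E
```

```text
140 244 261 [ 0.5898 -0.2817]
148 244 261 [ 0.5818 -0.2814]
156 245 261 [ 0.5737 -0.2815]
164 245 261 [ 0.5654 -0.2811]
172 245 261 [ 0.5571 -0.2808]
180 245 262 [ 0.5485 -0.2809]
188 247 260 [ 0.5399 -0.2805]
196 247 260 [ 0.5311 -0.2802]
204 247 260 [ 0.5221 -0.2798]
212 247 260 [ 0.5131 -0.2794]
220 248 260 [ 0.5038 -0.2795]
228 248 259 [ 0.4944 -0.2786]
130 0 131 0 132 0 133 0 134 0 135 0 136 14 137 16 138 18 139 18 [ 0.5942 -0.2829  0.069 ]
tool z [-0.0007 -0.0014 -1.    ] jaw yaw -92.36
shift/300mm [-0.0133 -0.005   0.318 ] spin options [ 0.998 -0.002]
```

Call:
{"method": "drive_tool", "body": {
  "rows": [
    [[-0.012,-0.009,0.1,-0.001,0],[-0.012,-0.009,0.2,-0.001,0],[-0.012,-0.009,0.27,-0.001,0],[-0.012,-0.009,0.33,-0.001,0],[-0.012,-0.009,0.35,-0.001,0],[-0.012,-0.009,0.35,-0.001,0],[-0.012,-0.009,0.35,-0.001,0]]
  ]
}}

```text
time: 2.7
position: [0.5417, -0.2775, 0.0563]
tool_rot: [-2.184, 2.258, -0.003]
ft_force: [-0.1, -0.0, -0.8]
grip_width: 0.998
```

```bash
python3 - <<'E'
from h import *
from bench import ctrl
s=ctrl.get_state();print(s["time"],s["position"],s["ft_force"]);plan(s,[.539,-.2802,.055],np.radians(-1.9))
E
```

```text
2.7 [ 0.54166643 -0.27751649  0.05634342] [-0.06831061 -0.02441761 -0.75248521]
tool z [ 1.52746550e-03 -9.62964214e-04 -9.99998370e-01] jaw yaw -91.91
shift/300mm [0.0092 0.0086 0.0045] spin options [ 9.999e-01 -1.000e-04]
```

Call:
{"method": "drive_tool", "body": {
  "rows": [
    [[0.009,0.0085,0.0045,0,0],[0.009,0.0085,0.0045,0,0],[0.009,0.0085,0.0045,0,0]]
  ]
}}

```text
time: 3.08
position: [0.5384, -0.2798, 0.0541]
tool_rot: [2.184, -2.258, 0.001]
ft_force: [0.1, -0.4, 0.2]
grip_width: 0.998
```

```bash
python3 - <<'E'
from h import *
from bench import ctrl
s=ctrl.get_state();print(s["time"],s["position"],s["ft_force"]);plan(s,[.539,-.2802,.055],np.radians(-1.9))
E
```

```text
3.075 [ 0.53835939 -0.27984349  0.05414036] [ 0.06781494 -0.39135866  0.15662154]
tool z [ 2.13032541e-04 -2.86989034e-04 -9.99999936e-01] jaw yaw -91.92
shift/300mm [ 0.0011 -0.0022 -0.0029] spin options [ 9.999e-01 -1.000e-04]
```

Call:
{"method": "drive_tool", "body": {
  "rows": [
    [[0,0,0,0,255],[0,0,0,0,255],[0,0,0,0,255],[0,0,0,0,255],[0,0,0,0,255],[0,0,0,0,255],[0,0,0,0,255],[0,0,0,0,255]]
  ],
  "grip_force": 3
}}

```text
time: 4.08
position: [0.5383, -0.2797, 0.054]
tool_rot: [2.184, -2.258, 0.0]
ft_force: [-0.2, 0.1, 0.0]
grip_width: 0.172
```

Call:
{"method": "drive_tool", "body": {
  "rows": [
    [[0,0,-0.018,0,255],[0,0.003,-0.036,0,255],[0,0.005,-0.054,0,255],[0,0.006,-0.071,0,255],[0,0.012,-0.09,0,255],[0,0.017,-0.108,0,255],[0,0.021,-0.125,0,255],[0,0.025,-0.14,0,255],[0,0.025,-0.14,0,255],[0,0.025,-0.14,0,255]]
  ]
}}

```text
time: 5.32
position: [0.5307, -0.2794, 0.0958]
tool_rot: [2.184, -2.258, -0.0]
ft_force: [0.6, 0.1, 0.0]
grip_width: 0.003
```

```bash
python3 snap.py 2 side top wrist; python3 -c "
import cv2
a=cv2.imread('pics/side2.png')[120:220,240:360];cv2.imwrite('pics/side2c.png',cv2.resize(a,None,fx=5,fy=5,interpolation=2))"
```

```text
5.475 [ 0.53069863 -0.27933946  0.09569043] [ 2.18413570e+00 -2.25790668e+00 -6.74576278e-04] [ 0.7392595   0.30685349 -0.35520781  1.69621663  0.11484151  1.15948727
 -1.25077318] [-0.08274841 -0.29156271 -0.2760241 ] 0.006277748871805514
```

View pics/side2c.png

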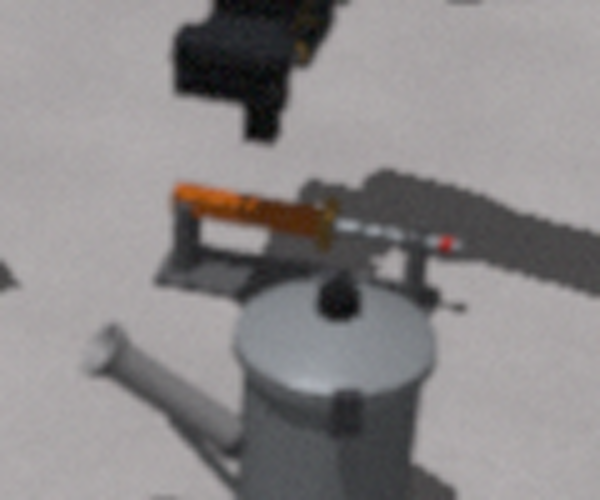

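View pics/wrist2.png

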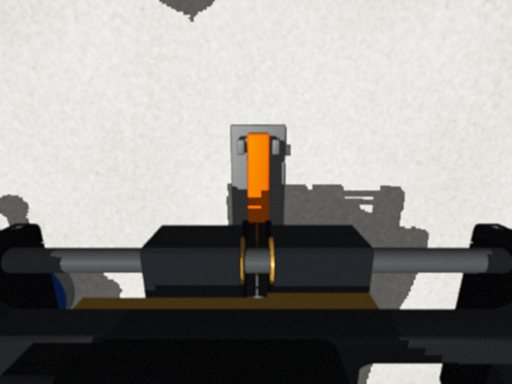

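Call:
{"method": "drive_tool", "body": {
  "rows": [
    [[0,0,0,0,0],[0,0,0,0,0],[0,0,0,0,0],[0,0,0,0,0],[0,-0.025,0.07,0,0],[0,-0.025,0.14,0,0],[0,-0.025,0.14,0,0],[0,-0.025,0.14,0,130],[0,-0.025,0.14,0,130],[0,-0.025,0.14,0,130],[0,-0.025,0.14,0,130],[0,-0.025,0.14,0,130]]
  ],
  "grip_force": 10
}}

```text
time: 6.98
position: [0.5384, -0.2798, 0.0542]
tool_rot: [2.184, -2.258, 0.001]
ft_force: [-0.0, -0.5, -0.0]
grip_width: 0.501
```

```bash
python3 snap.py 3 side wrist; python3 -c "
import cv2
a=cv2.imread('pics/side3.png')[120:220,240:360];cv2.imwrite('pics/side3c.png',cv2.resize(a,None,fx=5,fy=5,interpolation=2))"
```

```text
7.075 [ 0.53830131 -0.27976667  0.05400987] [ 2.18403479e+00 -2.25807769e+00  2.43418368e-04] [ 0.72600369  0.3608075  -0.35007433  1.71772162  0.13738279  1.08705477
 -1.27150232] [-0.40149082  0.10808314 -0.04491861] 0.49472710171943507
```

View pics/side3c.png

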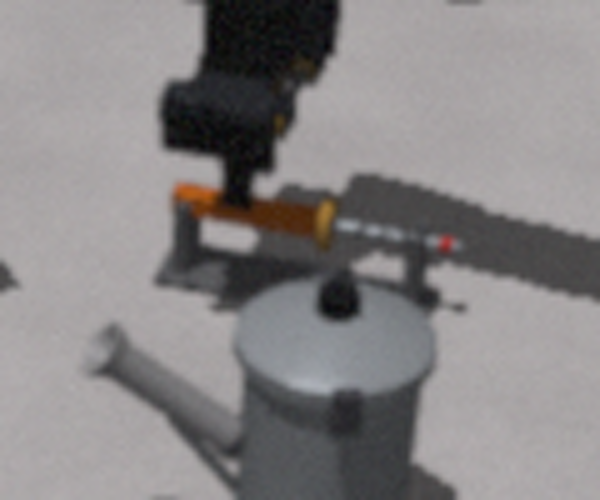

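View pics/wrist3.png

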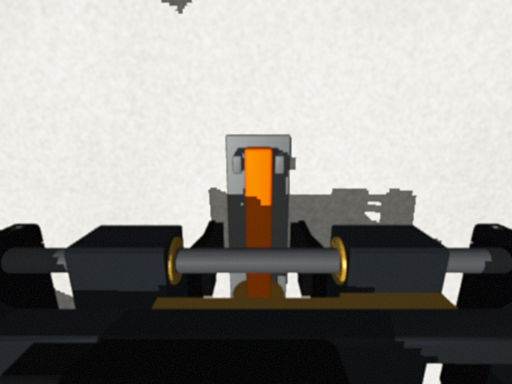

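Call:
{"method": "drive_tool", "body": {
  "rows": [
    [[0,0,0,0,255],[0,0,0,0,255],[0,0,0,0,255],[0,0,0,0,255],[0,0,0,0,255],[0,0,0,0,255]]
  ],
  "grip_force": 10
}}

```text
time: 7.82
position: [0.5383, -0.2797, 0.0539]
tool_rot: [2.184, -2.258, 0.0]
ft_force: [-0.1, -0.0, 0.2]
grip_width: 0.013
```

Call:
{"method": "drive_tool", "body": {
  "rows": [
    [[0,0.0015,-0.018,0,255],[0,0.003,-0.036,0,255],[0,0.003,-0.036,0,255]]
  ]
}}

```text
time: 8.2
position: [0.5379, -0.28, 0.0657]
tool_rot: [-2.184, 2.258, -0.002]
ft_force: [-0.4, -0.6, 0.1]
grip_width: 0.005
```

```bash
python3 snap.py 4 side wrist; python3 -c "
import cv2
a=cv2.imread('pics/side4.png')[120:220,240:360];cv2.imwrite('pics/side4c.png',cv2.resize(a,None,fx=5,fy=5,interpolation=2))"
```

```text
8.3 [ 0.53750498 -0.27972921  0.0649544 ] [ 2.18411936e+00 -2.25814014e+00  6.09165525e-04] [ 0.72863198  0.34799265 -0.35179094  1.71038994  0.13199988  1.10613348
 -1.26713788] [-0.21450244 -0.15074984 -0.17382523] 0.0033933715638037086
```

View pics/side4c.png

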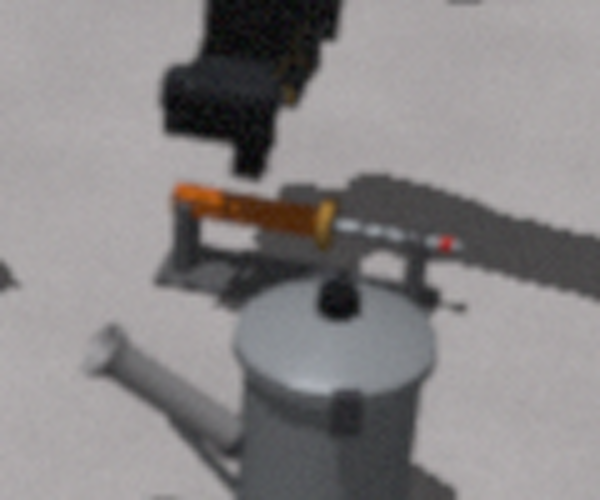

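```bash
python3 - <<'E'
from h import *
d=load("side4")
for z in (.051,.065,.08,.1): print(z,(proj(d,[.5375,-.2797,z])-[240,120])*5)
print("handle ctr",(proj(d,[.539,-.2802,.06])-[240,120])*5)
E
```

```text
0.051 [246.58290846 221.18958896]
0.065 [247.40984612 204.36348851]
0.08 [248.30764396 186.09556148]
0.1 [249.5241161  161.34341427]
handle ctr [245.24542919 209.72312522]
```

View pics/wrist4.png

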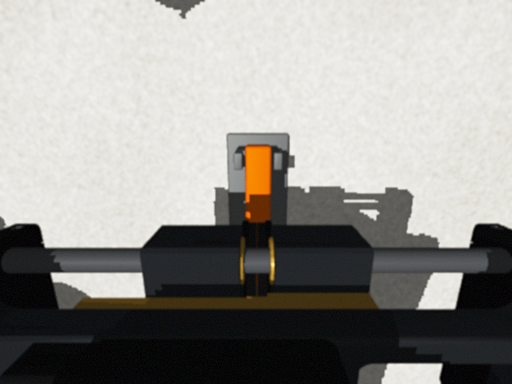

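```bash
python3 - <<'E'
from h import *
np.set_printoptions(precision=4,suppress=True)
d=load("side2")
for z in (.08,.1,.12,.14): print(z,(proj(d,[.5307,-.2793,z])-[240,120])*5)
d=load("side3")
for y in(-.28+.022,-.28-.022,-.28+.035): print([(z,((proj(d,[.5383,y,z])-[240,120])*5).round()) for z in (.04,.06,.08,.1)])
for n in("wrist0","wrist1","wrist3","wrist4"):
    d=load(n);print(n,-d["R"].T@d["t"])
a=cv2.imread('pics/side0.png')[20:140,360:480];cv2.imwrite('pics/side0d.png',cv2.resize(a,None,fx=5,fy=5,interpolation=2))
d=load("side0")
print([(z,((proj(d,[.157,-.63,z])-[360,20])*5).round()) for z in (.18,.2,.22,.24)])
E
```

```text
0.08 [257.5322 187.8375]
0.1 [258.8363 163.0606]
0.12 [260.1648 137.8195]
0.14 [261.5184 112.1011]
[(0.04, array([237., 250.])), (0.06, array([238., 225.])), (0.08, array([239., 201.])), (0.1, array([241., 176.]))]
[(0.04, array([252., 219.])), (0.06, array([254., 195.])), (0.08, array([255., 171.])), (0.1, array([256., 146.]))]
[(0.04, array([233., 259.])), (0.06, array([234., 235.])), (0.08, array([235., 210.])), (0.1, array([236., 185.]))]
wrist0 [ 0.2273 -0.6128  0.3829]
wrist1 [ 0.609  -0.2864  0.3462]
wrist3 [ 0.6109 -0.2819  0.2401]
wrist4 [ 0.6101 -0.2819  0.2513]
[(0.18, array([250., 427.])), (0.2, array([256., 402.])), (0.22, array([263., 376.])), (0.24, array([269., 350.]))]
```

View pics/side0d.png

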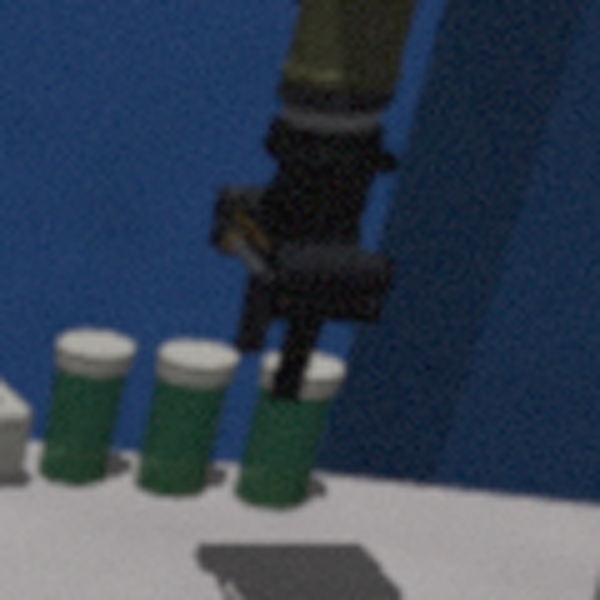

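Call:
{"method": "drive_tool", "body": {
  "rows": [
    [[0,0,0,0,100],[0,0,0,0,100],[0,0,0,0,100],[0,-0.005,0.05,0,100],[0,-0.005,0.1,0,100],[0,-0.005,0.14,0,100],[0,-0.005,0.155,0,100],[0,-0.005,0.155,0,100]]
  ]
}}

```text
time: 9.3
position: [0.5387, -0.2796, 0.0177]
tool_rot: [2.184, -2.258, -0.001]
ft_force: [-0.3, -0.6, -0.7]
grip_width: 0.609
```

```bash
python3 snap.py 5 side wrist; python3 -c "
import cv2
a=cv2.imread('pics/side5.png')[120:220,240:360];cv2.imwrite('pics/side5c.png',cv2.resize(a,None,fx=5,fy=5,interpolation=2))"
```

```text
9.4 [ 0.53931881 -0.27993288  0.01868713] [-2.18403620e+00  2.25797131e+00 -1.33688914e-03] [ 0.71878161  0.40109511 -0.34362229  1.74308037  0.15487761  1.02312066
 -1.28452887] [ 0.42588901 -0.260546    0.55178669] 0.6052319421681993
```

View pics/side5c.png

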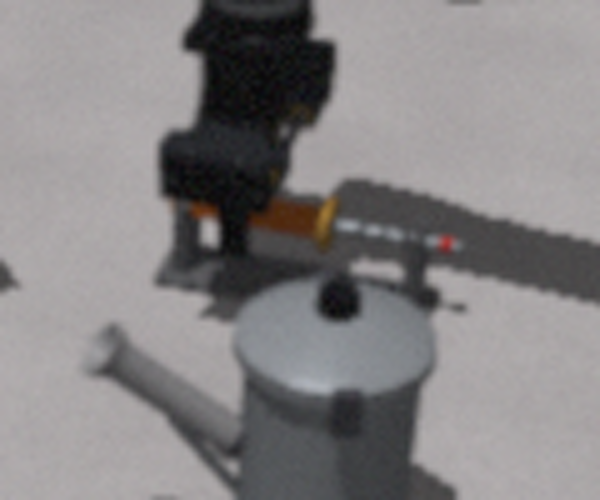

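View pics/wrist5.png

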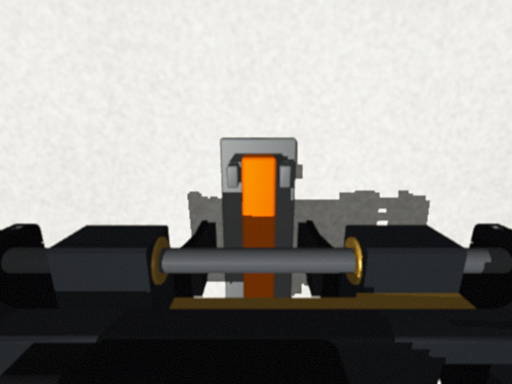

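Call:
{"method": "drive_tool", "body": {
  "rows": [
    [[0,0,0,0,255],[0,0,0,0,255],[0,0,0,0,255],[0,0,0,0,255],[0,0,0,0,255],[0,0,0,0,255]]
  ],
  "grip_force": 3
}}

```text
time: 10.15
position: [0.5389, -0.2799, 0.0183]
tool_rot: [2.184, -2.258, 0.0]
ft_force: [-0.7, -0.1, 0.4]
grip_width: 0.208
```

Call:
{"method": "drive_tool", "body": {
  "rows": [
    [[0,0,-0.018,0,255],[0,0.003,-0.036,0,255],[0,0.005,-0.054,0,255],[0,0.006,-0.071,0,255],[0,0.006,-0.071,0,255]]
  ]
}}

```text
time: 10.78
position: [0.5375, -0.2799, 0.0402]
tool_rot: [-2.184, 2.258, -0.002]
ft_force: [0.2, -0.4, -1.9]
grip_width: 0.206
```

```bash
python3 snap.py 6 side wrist; python3 -c "
import cv2
a=cv2.imread('pics/side6.png')[120:220,240:360];cv2.imwrite('pics/side6c.png',cv2.resize(a,None,fx=5,fy=5,interpolation=2))"
```

```text
10.875 [ 0.53724362 -0.27974577  0.03968038] [ 2.18420188e+00 -2.25805789e+00  6.15758842e-04] [ 0.72482572  0.37411312 -0.34793522  1.73201556  0.14350218  1.0600658
 -1.27527752] [ 0.97825077  0.08608823 -1.89544779] 0.20835333360154762
```

View pics/side6c.png

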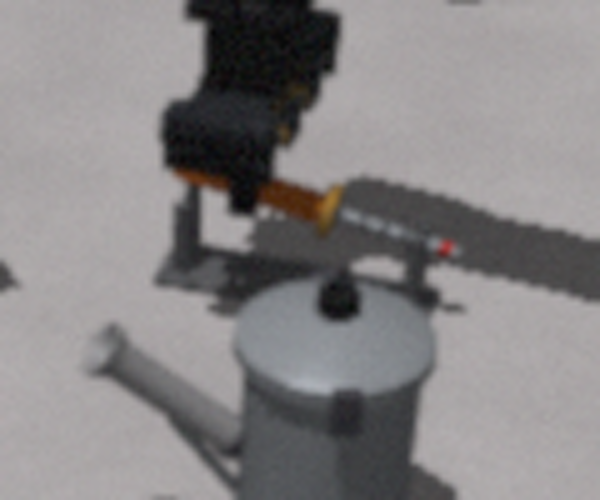

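View pics/wrist6.png

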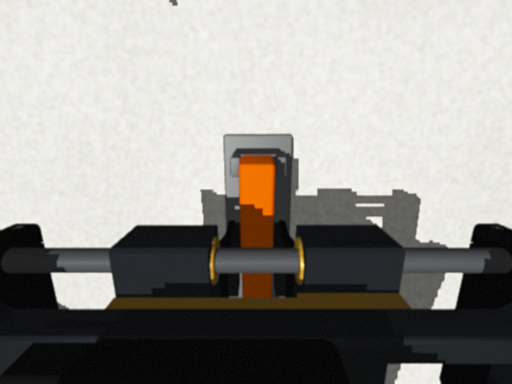

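Call:
{"method": "drive_tool", "body": {
  "rows": [
    [[0,0.004,-0.018,0,255],[0,0.008,-0.035,0,255],[0,0.013,-0.052,0,255],[0,0.019,-0.069,0,255],[0,0.025,-0.086,0,255],[0,0.032,-0.102,0,255],[0,0.04,-0.118,0,255],[0,0.049,-0.134,0,255],[0,0.058,-0.149,0,255],[0,0.068,-0.164,0,255],[0,0.079,-0.178,0,255],[0,0.09,-0.193,0,255],[0,0.09,-0.193,0,255],[0,0.09,-0.193,0,255]]
  ]
}}

```text
time: 12.62
position: [0.5102, -0.2788, 0.0975]
tool_rot: [2.184, -2.258, 0.0]
ft_force: [0.3, -0.1, -1.4]
grip_width: 0.202
```

```bash
python3 snap.py 7 side top wrist; python3 -c "
import cv2
a=cv2.imread('pics/side7.png')[120:220,240:360];cv2.imwrite('pics/side7c.png',cv2.resize(a,None,fx=5,fy=5,interpolation=2))"
```

```text
12.775 [ 0.51012689 -0.27875911  0.09728972] [ 2.18417562e+00 -2.25788685e+00 -2.84364433e-04] [ 0.76112664  0.26771547 -0.35532321  1.74069073  0.10101087  1.15131879
 -1.22778704] [ 0.05635617  0.17616567 -1.57480808] 0.20553687999096706
```

View pics/side7c.png

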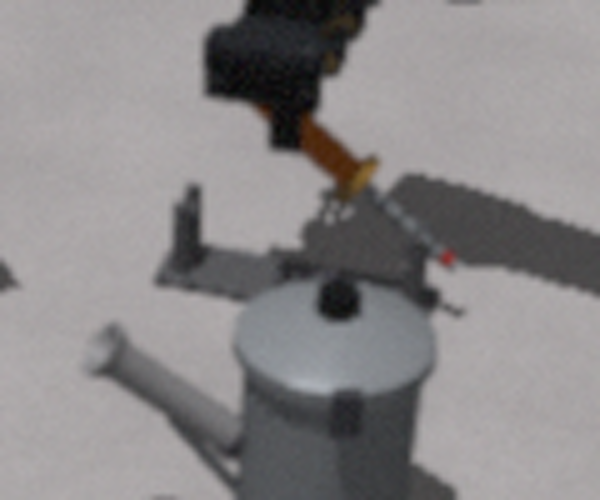

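View pics/wrist7.png

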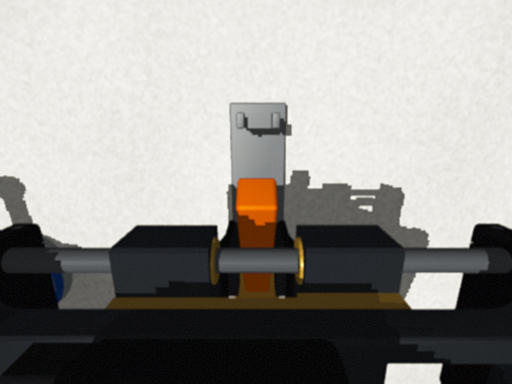

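```bash
cat >> h.py <<'E'
def onplane(d,uv,p0,n):
    o,v=ray(d,uv); return o+v*(np.dot(np.asarray(p0)-o,n)/np.dot(v,n))
E
python3 - <<'E'
from h import *
np.set_printoptions(precision=4,suppress=True)
d=load("side7");yaw=np.radians(-1.9);n=[-np.sin(yaw),np.cos(yaw),0]
f=lambda x,y:((x+.5)/5-.5+240,(y+.5)/5-.5+120)
hsv=cv2.cvtColor(d["img"],cv2.COLOR_BGR2HSV)
m=cv2.inRange(hsv,(0,120,90),(4,255,255))|cv2.inRange(hsv,(172,120,90),(180,255,255));m[:,:300]=0;m[:140]=0;m[200:]=0
q=np.argwhere(m);print("red",q.mean(0),len(q))
P=[onplane(d,f(*u),[.5388,-.2802,0],n) for u in((330,150),(362,178),(382,193),(413,227),(453,263))]
print(np.array(P))
for a,b in((0,4),(1,4),(1,3),(0,1)):
    w=P[a]-P[b];print(np.degrees(np.arctan2(w[2],w[0])),np.linalg.norm(w))
E
```

```text
red [171.5 329. ] 2
[[ 0.4827 -0.2783  0.1205]
 [ 0.459  -0.2776  0.103 ]
 [ 0.4443 -0.2771  0.094 ]
 [ 0.4205 -0.2763  0.0714]
 [ 0.3903 -0.2753  0.0484]]
37.95221728758626 0.11730672667869199
38.47715261503337 0.08781279877335538
39.37713087479091 0.04976128260889663
36.38989197859615 0.02950857870634211
```

Call:
{"method": "drive_tool", "body": {
  "rows": [
    [[0,0.004,-0.004,0,255],[0,0.008,-0.008,0,255],[0,0.008,-0.008,0,255],[0,0.008,-0.008,0,255]]
  ]
}}

```text
time: 13.28
position: [0.5077, -0.2787, 0.0998]
tool_rot: [2.184, -2.258, -0.0]
ft_force: [0.2, 0.3, -2.1]
grip_width: 0.212
```

Call:
{"method": "drive_tool", "body": {
  "rows": [
    [[0,0,0,0,255],[0,0,0,0,255],[0,0,-0.05,0,255],[0,0,-0.2,0,255],[0,0,-0.35,0,255],[0,0,-0.5,0,255],[0,0,-0.5,0,255],[0,0,-0.5,0,255]]
  ],
  "grip_force": 50
}}

```text
time: 14.28
position: [0.5075, -0.2785, 0.2498]
tool_rot: [2.184, -2.258, -0.0]
ft_force: [0.9, -0.8, -2.7]
grip_width: 0.199
```

```bash
python3 - <<'E'
from h import *
from bench import ctrl
s=ctrl.get_state();print(s["time"],s["position"],s["ft_force"],s["grip_width"]);
yaw=np.radians(18.8);M=np.array([.5455,.031,.15]);u=np.array([np.cos(yaw)*np.cos(.698),np.sin(yaw)*np.cos(.698),np.sin(.698)])
G=M+(.153+.03)*u-[0,0,.0445];print(G)
plan(s,G,yaw)
E
```

```text
14.275 [ 0.50750761 -0.27850506  0.24976718] [ 0.89592076 -0.78530655 -2.7253001 ] 0.19885157726499675
[0.67822176 0.07618217 0.22311167]
tool z [-2.31968028e-04 -6.82664362e-05 -9.99999971e-01] jaw yaw -91.9
shift/300mm [-1.2005 -0.5295  0.0886] spin options [ 0.885 -0.115]
```

Call:
{"method": "drive_tool", "body": {
  "rows": [
    [[-0.2,-0.09,0,-0.02,255],[-0.4,-0.18,0,-0.06,255],[-0.6,-0.26,0,-0.1,255],[-0.8,-0.35,0,-0.115,255],[-0.95,-0.42,0,-0.115,255],[-0.95,-0.42,0,-0.115,255],[-0.95,-0.42,0,-0.115,255]]
  ]
}}

```text
time: 15.15
position: [0.6423, 0.0015, 0.2478]
tool_rot: [2.553, -1.827, -0.004]
ft_force: [0.0, -1.4, -2.1]
grip_width: 0.199
```

```bash
cat > st.py <<'E'
from h import *
from bench import ctrl
import sys
s=ctrl.get_state();print(s["time"],s["position"],s["ft_force"],s["grip_width"]);
yaw=np.radians(18.8);M=np.array([.5455,.031,.15]);u=np.array([np.cos(yaw)*np.cos(.698),np.sin(yaw)*np.cos(.698),np.sin(.698)])
G=M+(.153+float(sys.argv[1]))*u-[0,0,.0445];print(G)
plan(s,G,yaw)
E
python3 st.py .03
```

```text
15.15 [0.64228783 0.00150366 0.24784211] [ 0.00598607 -1.35525642 -2.10773811] 0.1992578679412703
[0.67822176 0.07618217 0.22311167]
tool z [-3.45759312e-03 -7.85480686e-04 -9.99993714e-01] jaw yaw -71.18
shift/300mm [-0.1969 -0.194   0.0818] spin options [-9.999e-01  1.000e-04]
```

Call:
{"method": "drive_tool", "body": {
  "rows": [
    [[-0.1,-0.1,0.03,0,255],[-0.197,-0.194,0.082,0,255],[-0.197,-0.194,0.082,0,255],[-0.197,-0.194,0.082,0,255],[-0.197,-0.194,0.082,0,255]]
  ]
}}

```text
time: 15.78
position: [0.6794, 0.0737, 0.2256]
tool_rot: [2.55, -1.833, 0.002]
ft_force: [0.5, -0.2, -2.2]
grip_width: 0.198
```

```bash
python3 st.py .03; python3 snap.py 8 side top wrist; python3 -c "
import cv2
a=cv2.imread('pics/side8.png')[110:230,200:320];cv2.imwrite('pics/side8c.png',cv2.resize(a,None,fx=5,fy=5,interpolation=2))
a=cv2.imread('pics/top8.png')[130:250,200:320];cv2.imwrite('pics/top8c.png',cv2.resize(a,None,fx=5,fy=5,interpolation=2))"
```

```text
15.775 [0.67938535 0.0737427  0.2255671 ] [ 0.47476624 -0.17736065 -2.24627323] 0.198220257854916
[0.67822176 0.07618217 0.22311167]
tool z [ 4.82317567e-04 -1.66041260e-03 -9.99998505e-01] jaw yaw -71.41
shift/300mm [-0.009   0.0011  0.0082] spin options [ 0.9988 -0.0012]
15.925 [0.67932976 0.07518021 0.22575559] [ 2.55239929e+00 -1.83140433e+00  1.57222511e-03] [ 0.26133975  0.44088277 -0.5854049   1.29859931  0.24012109  1.47068739
 -1.54785189] [ 1.53615747e-03 -6.90036961e-02 -2.01604343e+00] 0.20060707937801922
```

View pics/side8c.png

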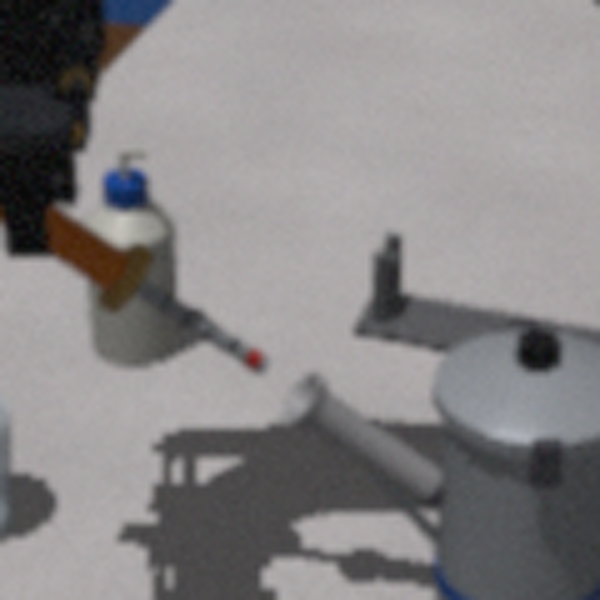

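View pics/top8c.png

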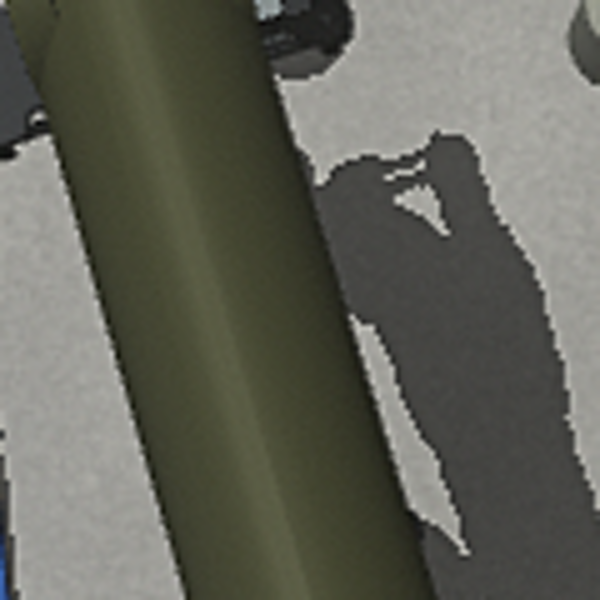

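View pics/wrist8.png

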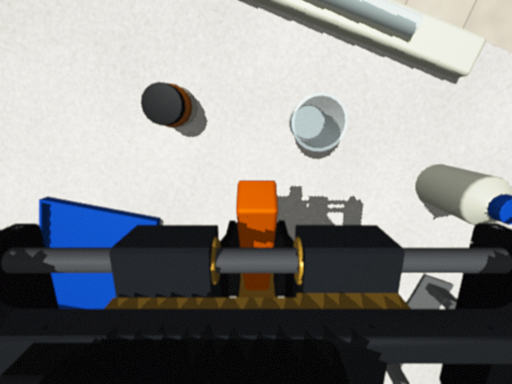

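```bash
python3 - <<'E'
from h import *
np.set_printoptions(precision=4,suppress=True)
d=load("side8");f=lambda x,y:((x+.5)/5-.5+200,(y+.5)/5-.5+110)
inv=lambda p:((p[0]-200+.5)*5-.5,(p[1]-110+.5)*5-.5)
yaw=np.radians(18.6)
G=np.array([.6793,.0752,.2257+.0445])
for th in (38,39,40,41,42):
    t=np.radians(th);u=np.array([np.cos(yaw)*np.cos(t),np.sin(yaw)*np.cos(t),np.sin(t)])
    print(th,"tip",G-.153*u,np.round(inv(proj(d,G-.153*u))),"collar",np.round(inv(proj(d,G-.063*u))),np.round(inv(proj(d,G-.03*u))))
n=[-np.sin(yaw),np.cos(yaw),0]
P=[onplane(d,f(*u),G,n) for u in((72,240),(133,282),(150,295),(205,330),(266,367))]
for p in P: print(p)
for a,b in((0,4),(1,4),(2,4)):
    w=P[a]-P[b];print(np.degrees(np.arctan2(w[2],np.hypot(*w[:2]))),np.linalg.norm(w))
M=np.array([.5455,.031,.15]);u=np.array([np.cos(yaw)*np.cos(.698),np.sin(yaw)*np.cos(.698),np.sin(.698)])
for s in(0,.05,-.05,-.1):print("tube",s,inv(proj(d,M+s*u)))
print("mouth plane", onplane(d,f(306,400),M,n))
E
python3 -c "
import cv2
a=cv2.imread('pics/side8.png')[160:220,225:295];cv2.imwrite('pics/side8e.png',cv2.resize(a,None,fx=10,fy=10,interpolation=2))"
```

```text
38 tip [0.565  0.0367 0.176 ] [265. 359.] collar [129. 274.] [ 77. 241.]
39 tip [0.5666 0.0373 0.1739] [262. 362.] collar [128. 275.] [ 77. 242.]
40 tip [0.5682 0.0378 0.1719] [259. 365.] collar [127. 276.] [ 76. 242.]
41 tip [0.5699 0.0384 0.1698] [256. 368.] collar [126. 278.] [ 76. 243.]
42 tip [0.5715 0.0389 0.1678] [253. 371.] collar [125. 279.] [ 75. 244.]
[0.6595 0.0685 0.2523]
[0.6308 0.0589 0.2262]
[0.6226 0.0561 0.218 ]
[0.5956 0.047  0.1953]
[0.5647 0.0366 0.1706]
39.228275966874094 0.12913355954206834
38.55652813754355 0.08912697411741356
37.74489962361719 0.07728675517135361
tube 0 (np.float64(302.68966691115776), np.float64(398.1191739127231))
tube 0.05 (np.float64(232.07592255642265), np.float64(350.7407027907801))
tube -0.05 (np.float64(370.736805594676), np.float64(443.775574440813))
tube -0.1 (np.float64(436.3547739731491), np.float64(487.8021169830455))
mouth plane [0.5438 0.0304 0.1487]
```

View pics/side8e.png

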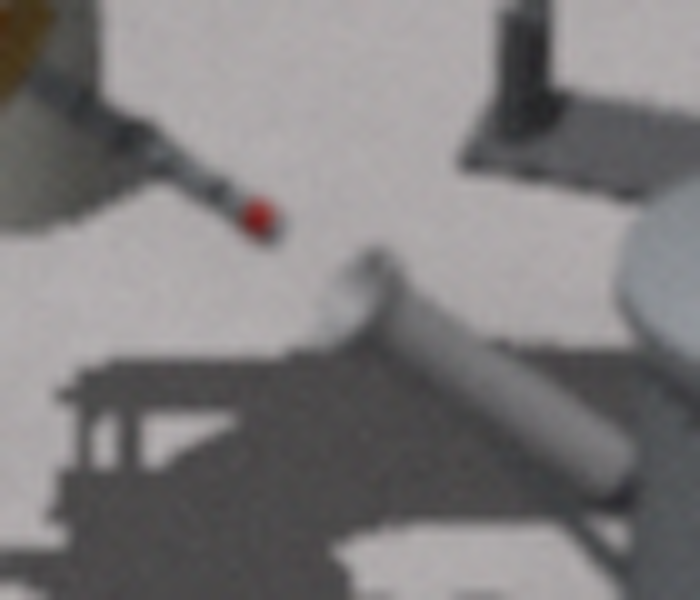

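Call:
{"method": "drive_tool", "body": {
  "rows": [
    [[-0.0043,0,0.0117,-0.001,255],[-0.0043,0,0.0117,-0.001,255],[-0.0043,0.0255,0.0331,-0.001,255],[-0.0043,0.0511,0.0546,-0.001,255],[-0.0043,0.0766,0.076,-0.001,255],[-0.0043,0.1022,0.0974,-0.001,255],[-0.0043,0.1022,0.0974,-0.001,255],[-0.0043,0.1022,0.0974,-0.001,255]]
  ]
}}

```text
time: 16.92
position: [0.65, 0.068, 0.1963]
tool_rot: [-2.557, 1.825, -0.001]
ft_force: [0.0, 1.2, -1.4]
grip_width: 0.197
```

```bash
python3 st.py -.01; python3 snap.py 9 side; python3 -c "
import cv2
a=cv2.imread('pics/side9.png')[150:220,215:295];cv2.imwrite('pics/side9e.png',cv2.resize(a,None,fx=9,fy=8,interpolation=2))"
```

```text
16.925 [0.65004398 0.06799632 0.19631607] [ 0.00342676  1.16608993 -1.38306304] 0.19696993107920996
[0.64921154 0.06630629 0.1974042 ]
tool z [ 7.43410543e-04  1.24058439e-05 -9.99999724e-01] jaw yaw -71.03
shift/300mm [ 0.0044  0.0045 -0.0036] spin options [-9.991e-01  9.000e-04]
16.975 [0.6501514  0.06817756 0.1963644 ] [-2.55672017e+00  1.82454758e+00 -8.83475923e-04] [ 0.30348635  0.38679874 -0.59320043  1.4272399   0.21601121  1.39196686
 -1.53313793] [ 0.13815493  0.08502596 -2.31488811] 0.20040798741499763
```

View pics/side9e.png

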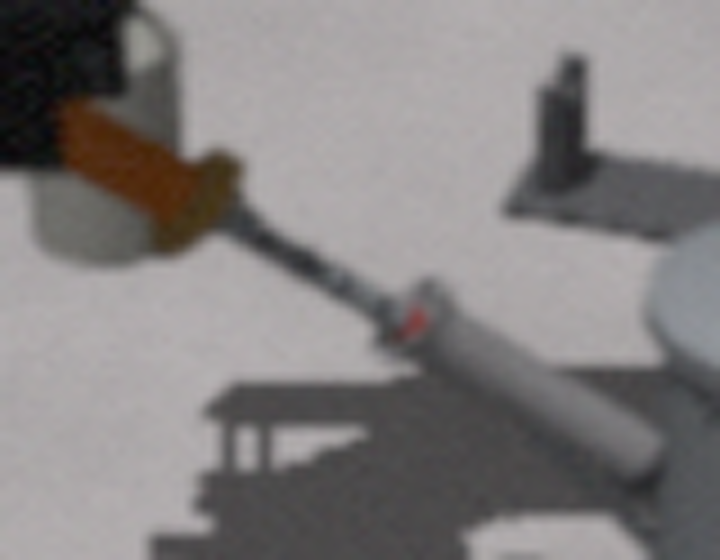

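Call:
{"method": "drive_tool", "body": {
  "rows": [
    [[0.004,0,0,0,255],[0.004,0.0255,0.0214,0.001,255],[0.004,0.0511,0.0429,0.001,255],[0.004,0.0766,0.0643,0.001,255],[0.004,0.1022,0.0857,0.001,255],[0.004,0.1022,0.0857,0.001,255],[0.004,0.1022,0.0857,0.001,255]]
  ]
}}

```text
time: 17.85
position: [0.6214, 0.0569, 0.1706]
tool_rot: [-2.554, 1.829, -0.001]
ft_force: [0.5, 0.0, -1.1]
grip_width: 0.198
```

```bash
python3 st.py -.05; python3 snap.py 10 side; python3 -c "
import cv2
a=cv2.imread('pics/side10.png')[150:220,215:295];cv2.imwrite('pics/side10e.png',cv2.resize(a,None,fx=9,fy=8,interpolation=2))"
```

```text
17.85 [0.62144315 0.05693814 0.17056443] [ 0.53355158  0.02574715 -1.09010165] 0.19806694027963184
[0.62020132 0.0564304  0.17169673]
tool z [ 7.08880954e-04  1.25588034e-05 -9.99999749e-01] jaw yaw -71.21
shift/300mm [ 0.0003  0.0045 -0.0038] spin options [ 9.999e-01 -1.000e-04]
17.9 [0.62158377 0.05704613 0.17065731] [-2.55388265e+00  1.82853817e+00 -9.48264643e-04] [ 0.34434882  0.33549888 -0.59632308  1.54106834  0.19195333  1.32323054
 -1.51578348] [ 0.04483112 -0.26972485 -1.90546561] 0.1998385389869572
```

View pics/side10e.png

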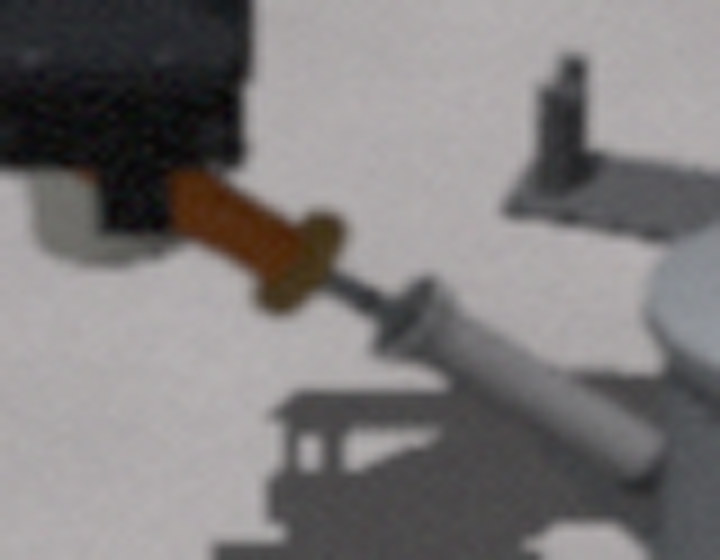

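Call:
{"method": "drive_tool", "body": {
  "rows": [
    [[0,0.0255,0.0214,0,255],[0,0.0511,0.0429,0,255],[0,0.0766,0.0643,0,255],[0,0.0868,0.0729,0,255],[0,0.0868,0.0729,0,255]]
  ]
}}

```text
time: 18.52
position: [0.5964, 0.0483, 0.1485]
tool_rot: [2.554, -1.829, 0.001]
ft_force: [0.3, 0.5, -1.1]
grip_width: 0.203
```

Call:
{"method": "drive_tool", "body": {
  "rows": [
    [[0,0.0051,0.0043,0,255],[0,0.0077,0.0064,0,255],[0,0.0077,0.0064,0,255]]
  ]
}}

```text
time: 18.9
position: [0.5963, 0.0484, 0.1482]
tool_rot: [-2.552, 1.827, -0.005]
ft_force: [4.4, 1.2, 5.9]
grip_width: 0.203
```

```bash
python3 st.py -.09; python3 snap.py 11 side; python3 -c "
import cv2
a=cv2.imread('pics/side11.png')[150:220,215:295];cv2.imwrite('pics/side11e.png',cv2.resize(a,None,fx=9,fy=8,interpolation=2))"
```

```text
18.9 [0.59631186 0.04837607 0.14822974] [4.41320346 1.20861578 5.89038579] 0.20320834173783892
[0.5911911  0.04655452 0.14598926]
tool z [ 4.65819754e-03  6.54383234e-04 -9.99988936e-01] jaw yaw -71.2
shift/300mm [0.0002 0.0181 0.0074] spin options [-1.  0.]
18.95 [0.59631315 0.04836199 0.14822277] [-2.5519863   1.8267635  -0.00538409] [ 0.37752298  0.29010964 -0.59878218  1.6391477   0.17053213  1.26023525
 -1.49588929] [4.04070822 0.36042396 5.04357162] 0.20553341416272083
```

View pics/side11e.png

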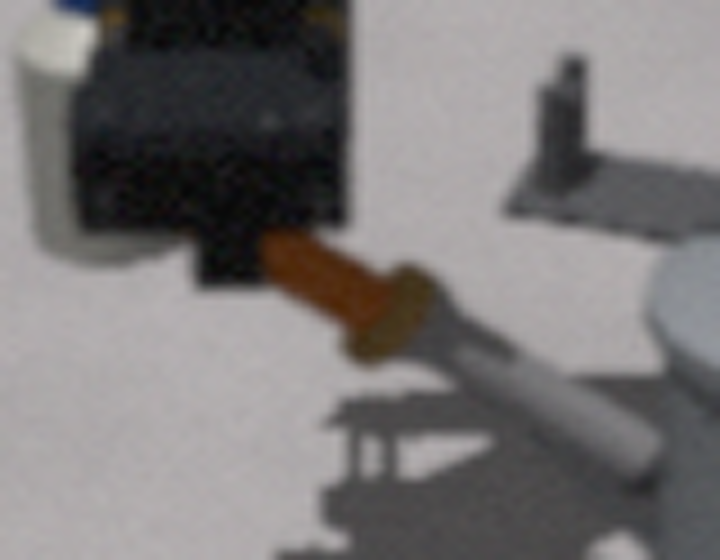

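Call:
{"method": "drive_tool", "body": {
  "rows": [
    [[0,0.002,0.002,0,255],[0,0.002,0.002,0,255],[0,0.002,0.002,0,255],[0,0.002,0.002,0,255],[0,0.002,0.002,0,255],[0,0.002,0.002,0,255],[0,0.002,0.002,0,255],[0,0.002,0.002,0,255],[0,0.002,0.002,0,255],[0,0.002,0.002,0,255],[0,0.002,0.002,0,255],[0,0.002,0.002,0,255]]
  ]
}}

```text
time: 20.45
position: [0.5963, 0.0484, 0.1482]
tool_rot: [-2.551, 1.826, -0.007]
ft_force: [3.2, 1.3, 7.3]
grip_width: 0.205
```

Call:
{"method": "drive_tool", "body": {
  "rows": [
    [[0,-0.023,-0.0193,0,255],[0,-0.06,-0.0503,0,255],[0,-0.106,-0.089,0,255],[0,-0.152,-0.1275,0,255],[0,-0.198,-0.166,0,255],[0,-0.244,-0.205,0,255],[0,-0.278,-0.2334,0,255],[0,-0.278,-0.2334,0,255],[0,-0.278,-0.2334,0,255]]
  ]
}}

```text
time: 21.58
position: [0.6717, 0.0741, 0.2146]
tool_rot: [2.553, -1.828, -0.003]
ft_force: [0.1, -0.3, -2.1]
grip_width: 0.205
```

```bash
python3 st.py .013; python3 snap.py 12 side; python3 -c "
import cv2
a=cv2.imread('pics/side12.png')[150:220,215:295];cv2.imwrite('pics/side12e.png',cv2.resize(a,None,fx=9,fy=8,interpolation=2))"
```

```text
21.575 [0.67169862 0.07409735 0.21455077] [ 0.12720631 -0.30745821 -2.07996873] 0.20471016790008825
[0.66589242 0.07198492 0.21218599]
tool z [-2.92212395e-03 -6.22720931e-04 -9.99995537e-01] jaw yaw -71.21
shift/300mm [0.0004 0.0206 0.0079] spin options [ 1. -0.]
21.625 [0.67173843 0.07403745 0.21472661] [ 2.55261270e+00 -1.82783130e+00 -2.54669707e-03] [ 0.27222745  0.43097013 -0.58913961  1.33435052  0.23607141  1.44823931
 -1.54634165] [-0.61698362 -0.92341886 -1.33229519] 0.20350277608789769
```

View pics/side12e.png

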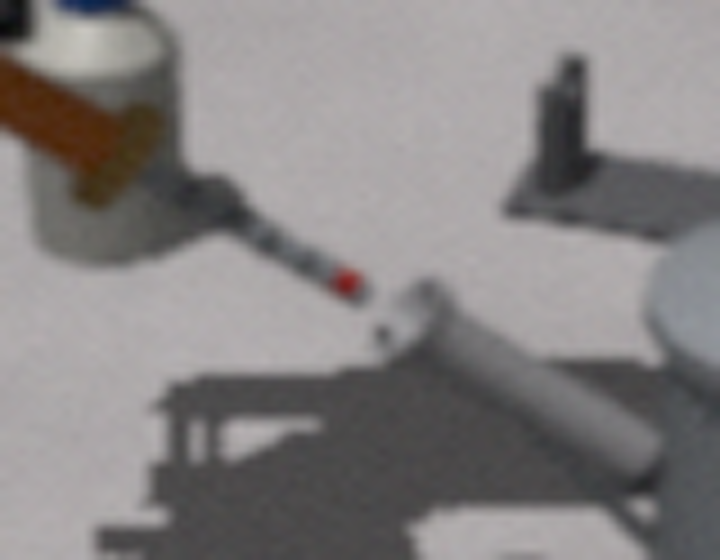

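Call:
{"method": "drive_tool", "body": {
  "rows": [
    [[0,0.02,0.016,0,255],[0,0.0367,0.03,0,255],[0,0.0217,0.055,0,255],[0,0.0067,0.08,0,255],[0,-0.007,0.107,0,255],[0,-0.0203,0.1343,0,255],[0,-0.03,0.154,0,255],[0,-0.0383,0.1733,0,255],[0,-0.0457,0.193,0,255],[0,-0.053,0.2127,0,255],[0,-0.053,0.2127,0,255]]
  ],
  "grip_force": 12
}}

```text
time: 23.0
position: [0.6874, 0.0795, 0.1513]
tool_rot: [2.554, -1.828, -0.001]
ft_force: [-0.1, 0.1, -2.5]
grip_width: 0.206
```

```bash
python3 st.py 0; python3 snap.py 13 side; python3 -c "
import cv2
a=cv2.imread('pics/side13.png')[150:220,215:295];cv2.imwrite('pics/side13e.png',cv2.resize(a,None,fx=9,fy=8,interpolation=2))"
```

```text
23.0 [0.68739509 0.07946862 0.15127186] [-0.05476453  0.10871671 -2.54872373] 0.2059314560858948
[0.6564641  0.06877526 0.20383107]
tool z [-1.34354113e-03 -2.38670246e-04 -9.99999069e-01] jaw yaw -71.21
shift/300mm [ 0.0005  0.1093 -0.1751] spin options [ 1. -0.]
23.05 [0.68740068 0.0794591  0.15159538] [ 2.55362250e+00 -1.82843559e+00 -1.16829677e-03] [ 0.25341186  0.49482811 -0.57603112  1.37702392  0.26835686  1.34875347
 -1.56944482] [-0.77603158  0.13921519 -1.43837915] 0.20804647908626078
```

View pics/side13e.png

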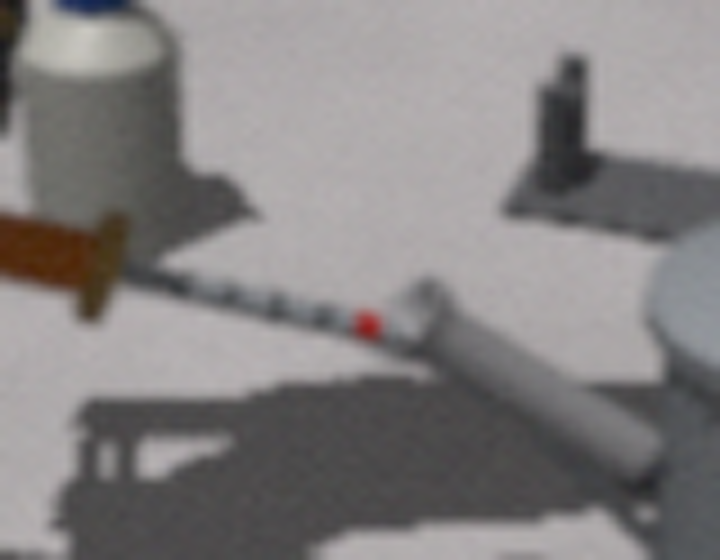

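Call:
{"method": "drive_tool", "body": {
  "rows": [
    [[0,-0.005,0.02,0,255],[0,-0.0095,0.0405,0,255],[0,-0.014,0.061,0,255],[0,-0.018,0.0817,0,255],[0,-0.0205,0.103,0,255],[0,-0.0227,0.124,0,255],[0,-0.0227,0.124,0,255],[0,-0.0227,0.124,0,255]]
  ]
}}

```text
time: 24.05
position: [0.6941, 0.0817, 0.1148]
tool_rot: [2.554, -1.829, -0.0]
ft_force: [1.1, -0.2, -1.3]
grip_width: 0.206
```

```bash
python3 snap.py 14 side; python3 - <<'E'
from h import *
np.set_printoptions(precision=4,suppress=True)
a=cv2.imread('pics/side14.png')[150:220,190:290];cv2.imwrite('pics/side14e.png',cv2.resize(a,None,fx=8,fy=8,interpolation=2))
from bench import ctrl
s=ctrl.get_state();p=s["position"];d=load("side14");yaw=np.radians(18.8)
for th in(-4,0,4,8):
    t=np.radians(th);u=np.array([np.cos(yaw)*np.cos(t),np.sin(yaw)*np.cos(t),np.sin(t)])
    print(th,[((proj(d,p+[0,0,.042]-l*u)-[190,150]+.5)*8-.5).round() for l in(.03,.055,.063,.153)])
E
```

```text
24.1 [0.69416508 0.08177023 0.1148981 ] [ 2.55423486e+00 -1.82889005e+00 -1.05155180e-04] [ 0.24347587  0.53193781 -0.56688611  1.40086423  0.28731718  1.29133617
 -1.58247093] [-0.89242142  0.17606789 -1.66316953] 0.2039607936258282
-4 [array([196., 301.]), array([268., 296.]), array([291., 294.]), array([551., 276.])]
0 [array([197., 306.]), array([269., 305.]), array([292., 304.]), array([553., 301.])]
4 [array([197., 311.]), array([270., 314.]), array([293., 315.]), array([552., 327.])]
8 [array([197., 315.]), array([269., 323.]), array([292., 325.]), array([549., 351.])]
```

View pics/side14e.png

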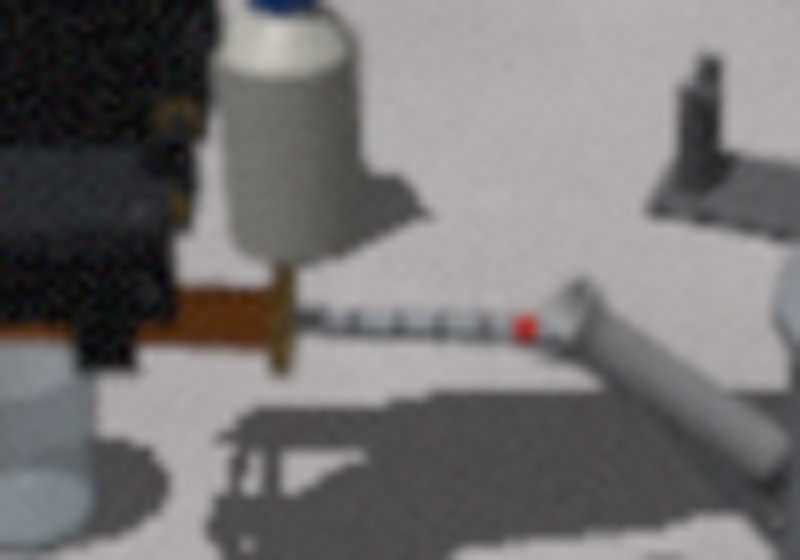

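Call:
{"method": "drive_tool", "body": {
  "rows": [
    [[0,0,0.017,0,255],[0,0,0.033,0,255],[0,0,0.034,0,255],[0,0,0.034,0,255]]
  ]
}}

```text
time: 24.6
position: [0.694, 0.0817, 0.1045]
tool_rot: [2.554, -1.829, -0.001]
ft_force: [0.3, -1.4, -1.5]
grip_width: 0.207
```

```bash
python3 snap.py 15 side; python3 - <<'E'
from h import *
np.set_printoptions(precision=4,suppress=True)
a=cv2.imread('pics/side15.png')[150:220,190:290];cv2.imwrite('pics/side15e.png',cv2.resize(a,None,fx=8,fy=8,interpolation=2))
from bench import ctrl
s=ctrl.get_state();p=s["position"];d=load("side15");yaw=np.radians(18.8)
for th in(-2,0,2,4):
    t=np.radians(th);u=np.array([np.cos(yaw)*np.cos(t),np.sin(yaw)*np.cos(t),np.sin(t)])
    print(th,[((proj(d,p+[0,0,.042]-l*u)-[190,150]+.5)*8-.5).round() for l in(.03,.055,.063,.153)])
E
```

```text
24.65 [0.69402107 0.08168454 0.10458963] [ 2.55395706e+00 -1.82868083e+00 -4.74500939e-04] [ 0.24277439  0.53927074 -0.56461891  1.41191414  0.2914693   1.27441064
 -1.58542099] [-1.98659175  0.96498492 -1.4471389 ] 0.20304053769797395
-2 [array([199., 327.]), array([271., 324.]), array([294., 324.]), array([553., 313.])]
0 [array([200., 330.]), array([272., 329.]), array([295., 329.]), array([553., 326.])]
2 [array([200., 332.]), array([272., 333.]), array([295., 334.]), array([553., 338.])]
4 [array([200., 335.]), array([272., 338.]), array([295., 339.]), array([553., 350.])]
```

View pics/side15e.png

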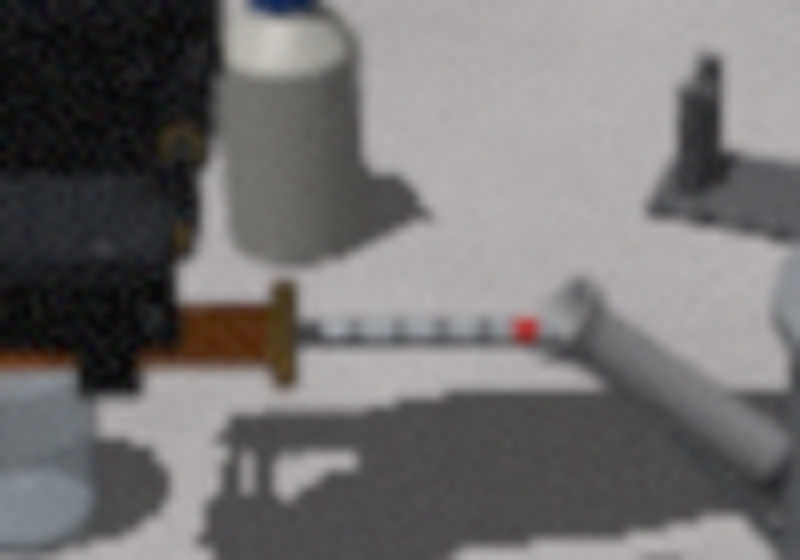

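Call:
{"method": "drive_tool", "body": {
  "rows": [
    [[0,0,0,0,255],[0,0,0,0,255],[0,-0.03,-0.001,0,255],[0,-0.08,-0.001,0,255],[0,-0.1,-0.05,0,255],[0,-0.1,-0.13,0,255],[0,-0.1,-0.2,0,255],[0,-0.1,-0.2,0,255],[0,-0.1,-0.2,0,255]]
  ],
  "grip_force": 60
}}

```text
time: 25.78
position: [0.7223, 0.0913, 0.1642]
tool_rot: [2.554, -1.828, -0.001]
ft_force: [-0.6, 0.4, -1.8]
grip_width: 0.202
```

```bash
python3 - <<'E'
from h import *
from bench import ctrl
s=ctrl.get_state();print(s["time"],s["position"],s["ft_force"],s["grip_width"]);plan(s,[.589,.323,.108],np.radians(18.8))
E
```

```text
25.775 [0.72226723 0.09126832 0.16422417] [-0.56450037  0.36550229 -1.79718279] 0.20203190058359355
tool z [-7.32885485e-04 -4.06575603e-04 -9.99999649e-01] jaw yaw -71.21
shift/300mm [-0.8744  0.1715  0.1874] spin options [ 1. -0.]
```

Call:
{"method": "drive_tool", "body": {
  "rows": [
    [[-0.1,0.02,0,0,255],[-0.25,0.05,0,0,255],[-0.4,0.08,0,0,255],[-0.55,0.11,0,0,255],[-0.7,0.14,0,0,255],[-0.82,0.16,0.04,0,255],[-0.874,0.1715,0.09,0,255],[-0.874,0.1715,0.14,0,255],[-0.874,0.1715,0.187,0,255],[-0.874,0.1715,0.187,0,255],[-0.874,0.1715,0.187,0,255],[-0.874,0.1715,0.187,0,255]]
  ]
}}

```text
time: 27.28
position: [0.5902, 0.3229, 0.1094]
tool_rot: [-2.553, 1.829, -0.001]
ft_force: [-0.2, -0.4, -1.2]
grip_width: 0.201
```

```bash
python3 snap.py 16 side top wrist; python3 - <<'E'
from h import *
np.set_printoptions(precision=4,suppress=True)
a=cv2.imread('pics/side16.png')[200:340,150:340];cv2.imwrite('pics/side16e.png',cv2.resize(a,None,fx=4,fy=4,interpolation=2))
from bench import ctrl
s=ctrl.get_state();p=s["position"];d=load("side16");yaw=np.radians(18.8)
for th in(-2,0,2,4):
    t=np.radians(th);u=np.array([np.cos(yaw)*np.cos(t),np.sin(yaw)*np.cos(t),np.sin(t)])
    print(th,[((proj(d,p+[0,0,.042]-l*u)-[150,200]+.5)*4-.5).round() for l in(.03,.055,.063,.153)])
E
```

```text
27.425 [0.58973214 0.32320075 0.10916572] [-2.55368291e+00  1.82861630e+00 -7.49832167e-04] [-0.07005605  0.49661565 -0.64045845  1.48216937  0.3036964   1.26246576
 -1.98753439] [-0.40190848  0.762217   -1.78120721] 0.20387806164096992
-2 [array([255., 235.]), array([300., 233.]), array([315., 233.]), array([479., 227.])]
0 [array([255., 236.]), array([300., 236.]), array([315., 236.]), array([479., 234.])]
2 [array([255., 238.]), array([300., 238.]), array([315., 238.]), array([479., 241.])]
4 [array([255., 239.]), array([300., 241.]), array([315., 241.]), array([478., 247.])]
```

View pics/side16e.png

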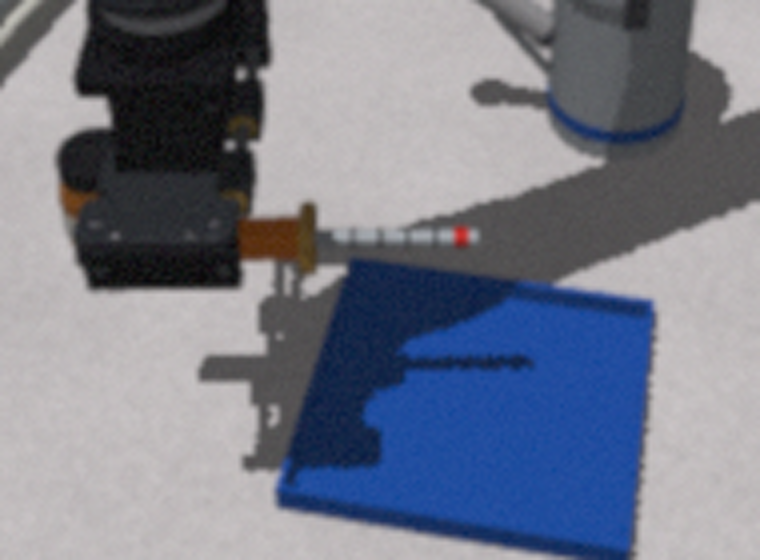

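View pics/top16.png

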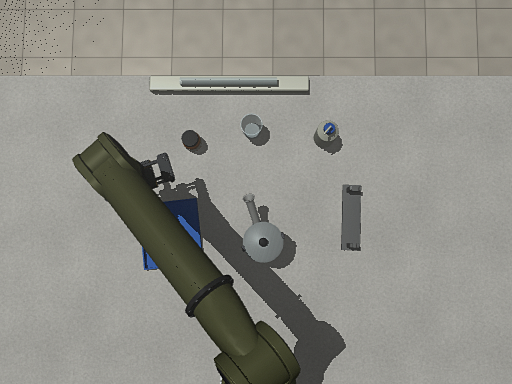

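Call:
{"method": "drive_tool", "body": {
  "rows": [
    [[0,0,0,0,255],[0,0,0,0,255],[0,0,0,0,255],[0,0,0,0,255],[0,0,0,0,255],[0,0,0,0,255]]
  ]
}}

```text
time: 28.18
position: [0.5894, 0.323, 0.1086]
tool_rot: [2.554, -1.829, 0.0]
ft_force: [-0.1, 0.7, -2.1]
grip_width: 0.195
```

```bash
python3 - <<'E'
from bench import ctrl
import numpy as np
s=ctrl.get_state();print(s["time"],s["position"],s["qd"],s["grip_width"]);print(ctrl.close_job())
E
```

```text
28.175 [0.58944046 0.32304658 0.10857837] [-0.0014981   0.00058111  0.00228146 -0.00192298 -0.00018958 -0.00058357
 -0.00041431] 0.19533561812003628
the job is handed in; nothing more can be done
None
```

I finished the job and handed it in at 28.2 s of the 54 s allowed. The rod went down the tube to its collar, came fully out, and ended held level over the drip tray.

- **Grasp:** My first two attempts to grip the handle closed above it. The fingertips turned out to be about 25 mm above the reported TCP, not 14 mm ahead of it as the interface text says. I corrected for this from the side camera and the third grip held.
- **Tilting the rod:** The moves cannot tilt the tool, so I pivoted the rod in a light grip. I used the cradle's front notch to tip it down to about 39°, and the tube mouth's lower lip to bring it back level after it was fully out.
- **Insertion:** The collar stopped on the tube's mouth with about 5–8 N of contact force. I held it there for about 1.9 s before drawing it out. The grip's horizontal position at the stop was about 5 mm further out than predicted; I did not trace why, but the side view showed the collar seated.
- **Final checks:**
  - The rod is level to within about 1° in the side view.
  - The tip is over the tray centre, near (0.445, 0.274, 0.151) m, worked out from the arm's pose and matching the side view.
  - The arm is still and the grip is 60 N. Nothing else appears to touch the rod.
  - The beaker, jar and wash bottle look unmoved from the top camera.

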